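# Turn a rinsed vial block over to drain in the turnover cradle

### The job

Take the round seven-well aluminium vial block, wells up, and set it down in the open leaf of the turnover cradle. Then swing the leaf by its bar right over until it is closed on the white drain nest, so that the block is turned over and lies in the nest with its wells facing down; leave the leaf closed.

Things in the scene. Friction and masses are not known exactly. Their poses are not given: they have to be found in the camera images.
- block: Round aluminium vial block, 54 mm diameter, 30 mm tall, about 0.15 kg, loose on the bench; seven dark 12 mm wells in its top face, plain underside. Origin: centre of the plain underside, z axis towards the wells face. Not wanted, nearby, in any order of places: two aluminium blocks of equal height, a square one (52 mm) with four wells and a 40 mm round one with one well.
- cradle: Turnover cradle, fixed: dark base plate 120 x 200 mm, a white drain nest on its -y side and a hinged aluminium leaf, open flat on its +y side like a book. Origin on the bench below the hinge's middle; x runs along the hinge, whose axis is 40 mm above the bench. Yaw within 0.3 rad of the world's.
- leaf (a joint): Angle of the leaf about the hinge, rad: 0 = open, flat, pocket up (at the start); 1.57 = upright; 3.14 = closed, pocket down over the nest. A stiff hinge (0.35 N m): the leaf stays where it is left; about 5 N at the bar moves it. A little past upright the block tips out of the pocket into the nest by itself and the closing leaf guides it home.
- leaf_bar (a point): Middle of the leaf's handle, a round 12 mm steel bar parallel to the hinge, 135 mm from the hinge axis, 40 mm above the bench when open or closed. 80 mm free between its two arms, 43 mm between bar and the leaf's outer wall. Pinched from above by fingers closing across it, it turns in them as they carry it in a half circle about the hinge, tool always pointing down. x along the bar.
- pocket (a point): Centre of the floor of the leaf's pocket, 46 mm from the hinge axis, 20 mm above the bench when open; axes as the leaf's (as the cradle's when open). Pocket 68 x 68 mm; walls on its hinge (-y) and outer (+y) sides 20 mm tall, 6 mm thick; at its x ends only lips 4 mm above the floor, 6 mm thick: set the block down with fingers closing along x, fingertips above these lips.
- nest (a point): Centre of the floor of the white drain nest (dark slots), at y = -46 mm of the cradle, 28 mm above the bench; about 70 mm across inside, lips 11 mm tall on three sides, open towards the hinge. Under the closed leaf the turned block has 2 mm of play in height, about 7 mm sideways.

How it is judged:
On the way, in this order (a step that is already met when the one before it is completed fails the run):
1. the block sits wells up in the pocket of the open leaf, let go (x of block in the frame of cradle between -0.015 and 0.015 m and y of block in the frame of cradle between 0.031 and 0.061 m and z of block in the frame of cradle between 0.014 and 0.026 m and angle between block's own z axis and vertical below 0.17 rad and value of joint leaf below 0.15 rad and contact force between the fingers and block below 0.3 N), for 0.2 s.
2. the leaf is swung up with the block in its pocket (value of joint leaf above 0.7 rad and distance between block and leaf_bar below 0.108 m), for 0.1 s.
At the end, for the whole second after the job is handed in: The leaf is closed over the nest (joint leaf above 3.0 rad) and the block lies still under it, wells down (within 10 degrees of upside down), its plain face 58 mm above the bench (within 6 mm) and centred in the nest within 15 mm along x and along y of the cradle (x of block in the frame of cradle between -0.015 and 0.015 m and y of block in the frame of cradle between -0.061 and -0.031 m and z of block in the frame of cradle between 0.052 and 0.064 m and angle between block's own z axis and vertical above 2.96 rad and value of joint leaf above 3 rad and linear speed of block below 0.02 m/s); the robot touches nothing.
It also fails if it takes over 56 s, if anything falls off the work surface, if the arm or the gripper's body presses on something with over 40 N, if the wrist force passes 120 N, or if a joint passes its speed limit or range.

### The arm

A 6-joint arm with a two-finger parallel gripper is mounted at the origin on the work surface. World frame = base frame: x ahead of the robot, y to its left, z up, the work surface at z = 0. Lengths are in m, angles in rad, forces in N, time in s.
With the tool pointing down it reaches from about 0.35 to 0.85 m from the base axis. Payload 8.1 kg.
Tool frame: the origin (TCP) lies at the centre of the arm's flange, where the gripper is bolted on; the fingertips stand 186 mm ahead of it and the grasp point (between the pads) lies 167 mm ahead of it; z points along the fingers, y is the direction in which the jaws open and shut (so a half turn about z gives the same grasp; the last joint's range is limited). The gripper opens to 93 mm and grips with 3 to 60 N. Pads are 15 mm wide; open, the fingers measure 128 mm over their backs; the gripper's body (75 mm by 188 mm) begins 65 mm behind the grasp point.
Start: joints at [1.14, 0.13, 1.488, -0, 1.523, -0.085], TCP at [0.203, 0.564, 0.405] pointing down, gripper open.
Joint ranges: [-2.96, 2.96], [-0.89, 2.26], [0.02, 2.5], [-1.34, 4.48], [0, 2.73], [-2.66, 2.66]. Speed limits (rad/s): [2.39, 2.39, 2.79, 3.14, 3.14, 3.14].

### API

Orientations are given as a rotation vector (axis times angle).
In Python, from plant import robot, viewer, order gives the robot as it stands.
- The arm moves only by the tool apply_moves, never from a script. Its argument "deltas" is a list of rows, each a list of 3 entries, a list of its own where there are three numbers: the finger opening in mm, from 0 to 93, then the shift along the tool's x, y, z in mm, then the turn about the tool's z in rad. In form: [[grip, [dx, dy, dz], yaw], ...]. A call has 1 to 5 rows; each row shifts and turns the commanded pose from where the row before left it, along the tool's axes as they then stand; what a row does not reach is not made up. A row lasts 1/8 s, in which the tool goes at most 62.5 mm and 10.7 degrees, less where a joint would pass 70% of its speed; a pose out of reach is approached as far as the arm can. A call is refused whole if a number of a shift passes 62.5 or a number of a turn 0.188, either way. A call with a gripper value outside its range is refused whole. The fingers move at their own pace and stop on an object; "grip_force" is the grip in N (left out, the last holds). Time passes only in rows, so rows that do not move let the fingers close. It gives the time, the measured TCP pose, the force and the opening at its end, in the units of the state.
- robot.read_state(): the state, without advancing time (a new reading comes with each control period).
- viewer.read_camera(name): name is "scene" or "top" or "wrist"; returns the picture (420x560x3 uint8, blue, green, red); there is no depth.
- viewer.get_calibration(name): a dict with "fx", "fy", "cx", "cy" (pixels), "R" (3x3) and "t" (3): a world point X has camera coordinates R X + t. Camera axes: x right, y down, z forward; pixel columns grow to the right and rows downward; lengths in m; the calibration is good to about 2 mm. A picture is of the moment at which its call begins: read the wrist's pose just before it. get_calibration takes no time and is no camera call; for the wrist camera it gives the pose at the moment of the call.
- order.close_job(): hands the job in, once; it reports no verdict.
The state is a dict: "t": time; "q": joint angles; "dq": joint speeds; "joint_torque": joint torques, N m; "tool_pos": TCP position; "orientation": TCP orientation; "force": force on the tool from outside, world axes, zero at the start; "wrist_torque": the same for the moment, N m; "opening": finger opening in m.
Only numpy, scipy, OpenCV 4.12 (cv2) and the standard library are available. Lean on these libraries where they do the work, as an engineer would, in place of code of your own. Each camera call takes 0.05 s, during which the arm holds its last target. There are 200 camera calls.

## Working session

There is one attempt and no reset: what is moved stays moved. The work goes in short steps, Python scripts to look and compute and a tool call to move; the robot and the scene stay as the last step left them, time stands still between calls to the robot, and variables do not carry over. Pictures are saved under pics/ and viewed, about 8 in all and at most 12, crops included, and the job is handed in when it is done.

Besides the shell and the picture viewer there is one more tool, called after "Call:" as name(argument=value, ...), one argument or row to a line, values as JSON. apply_moves: Moves the arm, as the interface text tells. Its arguments: {"type":"object","properties":{"deltas":{"type":"array"},"grip_force":{"type":"number"}},"required":["deltas"]}

```bash
mkdir -p pics; python3 - <<'E'
from plant import robot, viewer
import cv2, numpy as np
s=robot.read_state(); print(s['t'],s['tool_pos'],s['orientation'],s['opening'],s['force'])
for n in ('top','scene'):
    cv2.imwrite(f'pics/{n}0.png',viewer.read_camera(n))
    c=viewer.get_calibration(n); print(n,{k:np.round(v,4).tolist() for k,v in c.items()})
E
```

```text
0.0 [0.20326685 0.5642838  0.40369426] [-5.40459130e-01 -3.09427048e+00  2.76566094e-03] 0.0927893618560403 [-0.52053915  0.35143178  0.82492858]
top {'fx': 416.4231, 'fy': 416.4231, 'cx': 279.6549, 'cy': 210.3041, 'R': [[-0.0074, -1.0, -0.0006], [-0.9964, 0.0075, -0.0841], [0.0841, 0.0, -0.9965]], 't': [0.1278, 0.5204, 0.8937]}
scene {'fx': 419.5328, 'fy': 419.5328, 'cx': 275.8976, 'cy': 209.3878, 'R': [[0.4754, 0.8797, -0.0114], [0.7232, -0.3981, -0.5644], [-0.501, 0.2601, -0.8254]], 't': [-0.3547, -0.2939, 0.9976]}
```

View pics/top0.png

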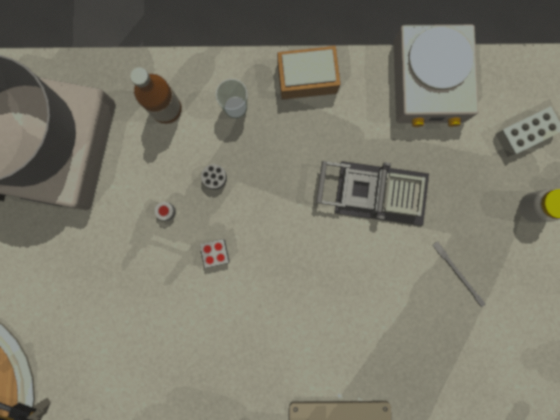

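View pics/scene0.png

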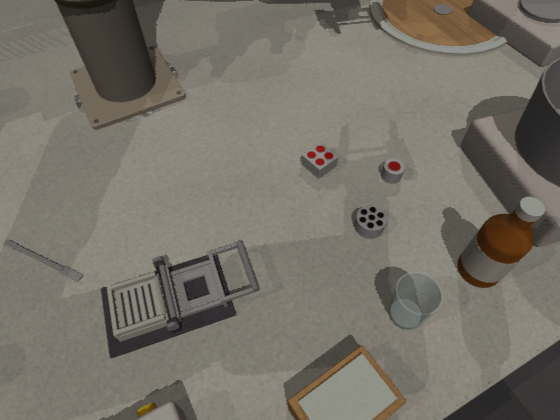

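The top view shows the seven-well block at about (213,178), the decoys at (165,212) and (215,254), and the cradle at about (380,193) with its nest to the right (-y). I'll zoom in on the top view for accurate pixels.

```bash
cat > h.py <<'E'
import numpy as np, cv2
from scipy.spatial.transform import Rotation as Ro
def back(c,uv,z):
    d=np.array([(uv[0]-c['cx'])/c['fx'],(uv[1]-c['cy'])/c['fy'],1.]); R=np.array(c['R']);t=np.array(c['t'])
    o=-R.T@t; d=R.T@d; return o+d*(z-o[2])/d[2]
def proj(c,X):
    p=np.array(c['R'])@np.array(X)+np.array(c['t']); return np.array([c['fx']*p[0]/p[2]+c['cx'],c['fy']*p[1]/p[2]+c['cy']])
E
python3 - <<'E'
from h import *
im=cv2.imread('pics/top0.png')
a=cv2.resize(im[150:235,310:440],None,fx=6,fy=6,interpolation=cv2.INTER_CUBIC)
cv2.imwrite('pics/crad.png',a)
from plant import viewer
c=viewer.get_calibration('top')
print(back(c,(213.5,174),.03),back(c,(383,193),.04))
E
```

```text
[0.60177394 0.26854485 0.03      ] [ 0.55572251 -0.09987302  0.04      ]
```

View pics/crad.png

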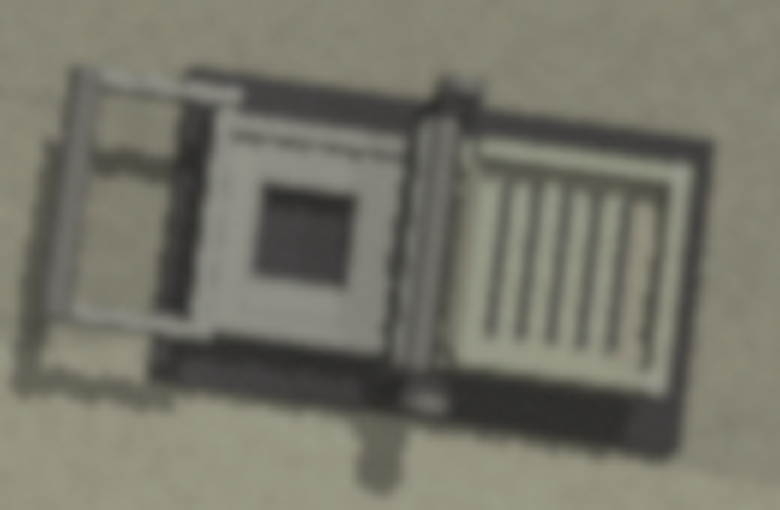

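The crop shows the bar from (85,68) to (58,320), the hinge from about (462,85) to (428,400), the pocket drain square centred at (305,237), and the nest's outer corners at (692,163) and (668,390).

```bash
cat >> h.py <<'E'
def fit(c,obs,x0=(0.55,-0.1,0.1)):
    from scipy.optimize import least_squares
    def X(p,m): return np.array([p[0]+np.cos(p[2])*m[0]-np.sin(p[2])*m[1],p[1]+np.sin(p[2])*m[0]+np.cos(p[2])*m[1],m[2]])
    f=lambda p:np.concatenate([proj(c,X(p,m))-np.array(uv) for m,uv in obs])
    r=least_squares(f,x0); return r.x,r.fun.reshape(-1,2)
def plan(s,yaw_target,xy,z):
    """tool-axis shifts (mm) and yaw (rad) from state to goal TCP; yaw_target= world angle of tool y axis, mod pi"""
    R=Ro.from_rotvec(s['orientation']).as_matrix(); 
    cur=np.arctan2(R[1,1],R[0,1]); d=(yaw_target-cur+np.pi/2)%np.pi-np.pi/2
    w=np.array([*xy,z])-s['tool_pos']
    print('t',s['t'],'tool y ang',cur,'turn about tool z',-d,'shift tool mm',np.round(R.T@w*1000,1),'toolx',R[:,0].round(3),'z',R[:,2].round(3),'q6',s['q'][5])
E
python3 - <<'E'
from h import *
from plant import viewer,robot
c=viewer.get_calibration('top')
P=lambda u,v:(310+(u+.5)/6-.5,150+(v+.5)/6-.5)
obs=[((0,.135,.04),P(71,194)),((0,.046,.02),P(305,237)),((0,0,.046),P(442,243)),
]
p,r=fit(c,obs);print(p,r.round(2))
obs+=[((.06,-.1,.006),P(712,143)),((-.06,-.1,.006),P(680,458)),((.06,.1,.006),P(195,70)),((-.06,.1,.006),P(155,385))]
p,r=fit(c,obs);print(p,r.round(2))
b=back(c,(213.5,174),.03)[:2]; print(b)
im=viewer.read_camera('top')
cv2.imwrite('pics/blk.png',cv2.resize(im[150:210,180:250],None,fx=6,fy=6,interpolation=cv2.INTER_CUBIC))
cw=viewer.get_calibration('wrist'); s=robot.read_state()
R=Ro.from_rotvec(s['orientation']).as_matrix(); Rc=np.array(cw['R'])
print('cam centre in tool',R.T@(-Rc.T@np.array(cw['t'])-s['tool_pos']),'axes in tool (cols camx,y,z)\n',(R.T@Rc.T).round(3),cw['fx'])
plan(s,0.1,b,.35)
E
```

```text
[ 0.56093741 -0.10010647 -0.14824535] [[-0.23  0.02]
 [-0.25 -0.19]
 [ 0.48  0.16]]
[ 0.55985915 -0.10360303 -0.148062  ] [[ 1.39  0.51]
 [ 1.34  0.29]
 [ 2.12  0.64]
 [-0.12 -0.36]
 [-0.73 -0.16]
 [-1.98 -0.45]
 [-2.18 -0.53]]
[0.60177394 0.26854485]
cam centre in tool [0.0730592  0.00106114 0.01943745] axes in tool (cols camx,y,z)
 [[ 0.    -0.965 -0.261]
 [ 1.     0.     0.001]
 [-0.001 -0.261  0.965]] 371.0579235813902
t 0.15 tool y ang 1.2249172325655162 turn about tool z 1.1249172325655161 shift tool mm [-475.2 -143.1   54.1] toolx [-0.941  0.339  0.   ] z [-0.001 -0.001 -1.   ] q6 -0.08537887216605006
```

View pics/blk.png

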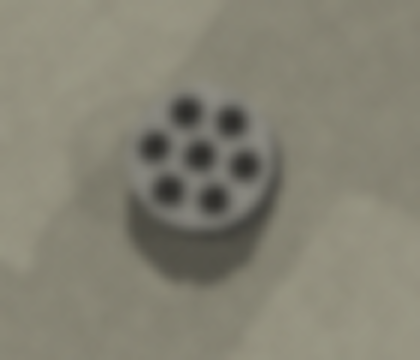

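Call:
apply_moves(
  deltas=[
    [93,[-60,-18,6],0],
    [93,[-60,-18,6],0],
    [93,[-60,-18,6],0],
    [93,[-60,-18,6],0],
    [93,[-60,-18,6],0],
  ],
  grip_force=30,
)

```text
t: 0.78
tool_pos: [0.4546, 0.3779, 0.3745]
orientation: [-0.54, -3.095, 0.0]
force: [0.2, 0.3, -0.8]
opening: 0.0926
```

Call:
apply_moves(
  deltas=[
    [93,[-55,-18,6],0],
    [93,[-55,-18,6],0],
    [93,[-55,-18,6],0],
    [93,[0,0,0],0.18],
    [93,[0,0,0],0.18],
  ],
)

```text
t: 1.4
tool_pos: [0.5909, 0.2716, 0.3559]
orientation: [-1.097, -2.943, 0.001]
force: [1.0, -0.8, 0.2]
opening: 0.093
```

Call:
apply_moves(
  deltas=[
    [93,[0,0,0],0.18],
    [93,[0,0,0],0.18],
    [93,[0,0,0],0.18],
    [93,[0,0,0],0.18],
    [93,[0,0,0],0.18],
  ],
)

```text
t: 2.02
tool_pos: [0.5902, 0.2726, 0.3564]
orientation: [-2.266, -2.175, 0.001]
force: [-0.4, 0.1, -0.1]
opening: 0.0932
```

```bash
python3 - <<'E'
from h import *
from plant import viewer,robot
s=robot.read_state()
c=viewer.get_calibration('wrist'); im=viewer.read_camera('wrist')
cv2.imwrite('pics/w1.png',im)
print(s['tool_pos'],proj(c,(.598,.2697,.03)))
plan(s,-.148,(.598,.2697),.3)
E
```

```text
[0.59018072 0.27262921 0.35639849] [288.74050038 204.39482321]
t 2.025 tool y ang -0.04090479987335866 turn about tool z 0.10709520012664142 shift tool mm [-2.6  8.  56.4] toolx [ 0.041  0.999 -0.   ] z [-0.001 -0.    -1.   ] q6 0.39481166022085107
```

View pics/w1.png

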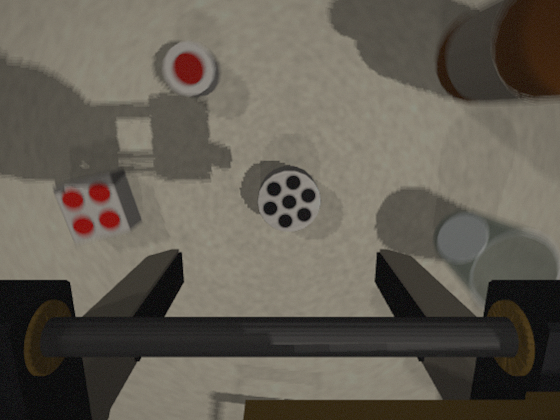

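The wrist view shows the seven-well block's centre well at (289,202); I predicted (289,204). The decoys are at the left, and the bottle and glass are at the right, clear of the fingers.

```bash
python3 - <<'E'
from h import *
from plant import viewer,robot
s=robot.read_state();c=viewer.get_calibration('wrist')
b=back(c,(289,202),.03); print(b)
plan(s,-.148,b[:2],.194)
E
```

```text
[0.59831323 0.27170598 0.03      ]
t 2.075 tool y ang -0.05016685161278639 turn about tool z 0.09783314838721369 shift tool mm [ -0.5   8.3 162.4] toolx [ 0.05   0.999 -0.   ] z [-0.001 -0.    -1.   ] q6 0.4040843576951447
```

Call:
apply_moves(
  deltas=[
    [93,[0,8,30],0],
    [93,[0,0,40],0.1],
    [93,[0,0,40],0],
    [93,[0,0,30],0],
    [93,[0,0,0],0],
  ],
)

```text
t: 2.7
tool_pos: [0.5966, 0.2718, 0.2132]
orientation: [-2.362, -2.068, 0.01]
force: [0.1, 0.3, 0.6]
opening: 0.0929
```

```bash
python3 - <<'E'
from h import *
from plant import robot
plan(robot.read_state(),-.148,(.5983,.2717),.194)
E
```

```text
t 2.7 tool y ang -0.13267586478593504 turn about tool z 0.015324135214064949 shift tool mm [ 0.2  1.8 19.2] toolx [ 0.132  0.991 -0.003] z [-0.007 -0.002 -1.   ] q6 0.4819532495196306
```

Call:
apply_moves(
  deltas=[
    [93,[0,1.5,18],0.015],
    [93,[0,0,0],0],
    [54,[0,0,0],0],
    [50,[0,0,0],0],
    [50,[0,0,0],0],
  ],
)

```text
t: 3.32
tool_pos: [0.6, 0.2723, 0.1996]
orientation: [2.381, 2.049, 0.001]
force: [0.4, 0.5, 0.4]
opening: 0.0677
```

Call:
apply_moves(
  deltas=[
    [40,[0,0,0],0],
    [40,[0,0,0],0],
    [40,[0,0,-10],0],
    [40,[0,0,-20],0],
    [40,[0,0,0],0],
  ],
)

```text
t: 3.95
tool_pos: [0.6011, 0.2727, 0.2325]
orientation: [2.38, 2.048, 0.008]
force: [-0.2, 0.0, -0.7]
opening: 0.0536
```

```bash
python3 - <<'E'
from h import *
from plant import robot
s=robot.read_state(); print(s['tool_pos'],s['opening'],s['force'])
plan(s,-.148,(.5678,-.0545),.3)
E
```

```text
[0.60107639 0.27269035 0.23250279] 0.05357278048466146 [-0.15539241  0.00268499 -0.69519958]
t 3.95 tool y ang -0.15000363161077274 turn about tool z -0.0020036316107727714 shift tool mm [-328.3   16.3  -68.3] toolx [0.149 0.989 0.003] z [ 0.005  0.002 -1.   ] q6 0.4982311987417112
```

Call:
apply_moves(
  deltas=[
    [40,[-30,0,-45],0],
    [40,[-55,4,-45],0],
    [40,[-55,4,-40],0],
    [40,[-55,4,0],0],
    [40,[-55,4,0],0],
  ],
)

```text
t: 4.58
tool_pos: [0.5789, 0.0323, 0.3514]
orientation: [2.38, 2.048, 0.003]
force: [1.8, -0.7, -1.0]
opening: 0.0531
```

Call:
apply_moves(
  deltas=[
    [40,[-55,0,0],0],
    [40,[-55,0,0],0],
    [40,[-45,0,0],0],
    [40,[0,0,0],0],
    [40,[0,0,0],0],
  ],
)

```text
t: 5.2
tool_pos: [0.5559, -0.1193, 0.3503]
orientation: [-2.382, -2.048, -0.001]
force: [0.2, -0.7, -1.3]
opening: 0.0535
```

```bash
python3 - <<'E'
from h import *
from plant import viewer,robot
s=robot.read_state()
c=viewer.get_calibration('wrist'); im=viewer.read_camera('wrist')
cv2.imwrite('pics/w2.png',im)
print(s['tool_pos'],s['opening'],s['force'])
a=-.148;
for m in [(0,.135,.04),(0,.046,.02),(0,0,.046)]:
    print(m,proj(c,(.561+np.cos(a)*m[0]-np.sin(a)*m[1],-.1+np.sin(a)*m[0]+np.cos(a)*m[1],m[2])).round(1))
plan(s,-.148,(.5678,-.0545),.25)
E
```

```text
[ 0.55592999 -0.11927544  0.35025559] 0.053471364628502945 [ 0.23470018 -0.65786837 -1.25037159]
(0, 0.135, 0.04) [281.8  -8.2]
(0, 0.046, 0.02) [281.7 121.9]
(0, 0, 0.046) [282.  183.6]
t 5.2 tool y ang -0.15074886036367594 turn about tool z -0.0027488603636758313 shift tool mm [ 65.8   2.  100.3] toolx [0.15  0.989 0.   ] z [ 0.  0. -1.] q6 -0.15098936821065187
```

View pics/w2.png

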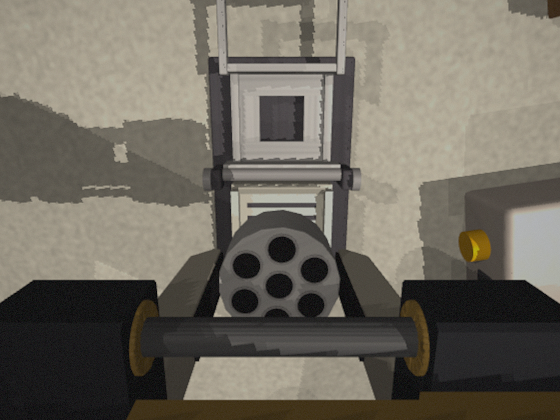

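The wrist view shows the drain square centred at (281.5,119) and the hinge rod centred at (282,174.5), both aligned with the tool. The block is held upright.

```bash
python3 - <<'E'
from h import *
from plant import viewer,robot
s=robot.read_state(); c=viewer.get_calibration('wrist')
p,r=fit(c,[((0,.046,.02),(281.7,119.5)),((0,0,.04),(282,174.5)),((.0,0.,.04),(282,174.5))],(.56,-.1,-.148)); print(p,r.round(1))
b=back(c,(281.7,119.5),.02);print(b)
print('hinge',back(c,(282,174.5),.04))
# held block centre well (280,286) on plane of top face
z=s['tool_pos'][2]-.2+.03
print('held',back(c,(280,286),z), s['tool_pos'])
plan(s,-.148,b[:2],.25)
E
```

```text
[ 0.56182426 -0.09478874 -0.14547686] [[-0.  -3.5]
 [ 0.   1.8]
 [ 0.   1.8]]
[ 0.56809658 -0.05202049  0.02      ]
hinge [ 0.56202836 -0.09337348  0.04      ]
held [ 0.55594466 -0.11977345  0.18020456] [ 0.55605222 -0.11870351  0.35020456]
t 5.25 tool y ang -0.14963940789781643 turn about tool z -0.0016394078978163584 shift tool mm [ 67.7   2.  100.2] toolx [0.149 0.989 0.   ] z [ 0.  0. -1.] q6 -0.15106437730125796
```

Call:
apply_moves(
  deltas=[
    [40,[40,2,0],0],
    [40,[28,0,20],0],
    [40,[0,0,40],0],
    [40,[0,0,40],0],
    [40,[0,0,0],0],
  ],
)

```text
t: 5.88
tool_pos: [0.5662, -0.0506, 0.2464]
orientation: [-2.375, -2.047, 0.007]
force: [0.5, 1.1, -1.5]
opening: 0.053
```

```bash
python3 - <<'E'
from h import *
from plant import viewer,robot
s=robot.read_state(); im=viewer.read_camera('wrist')
print(s['tool_pos'],s['force'])
plan(s,-.148,(.5682,-.0515),.2215)
cv2.imwrite('pics/w3.png',im)
E
```

```text
[ 0.56622815 -0.05062791  0.2463773 ] [ 0.47717445  1.09022663 -1.48574826]
t 5.875 tool y ang -0.14791132662185688 turn about tool z 8.867337814311149e-05 shift tool mm [-0.6  2.3 24.9] toolx [0.147 0.989 0.   ] z [-0.008  0.002 -1.   ] q6 -0.03158816861379478
```

View pics/w3.png

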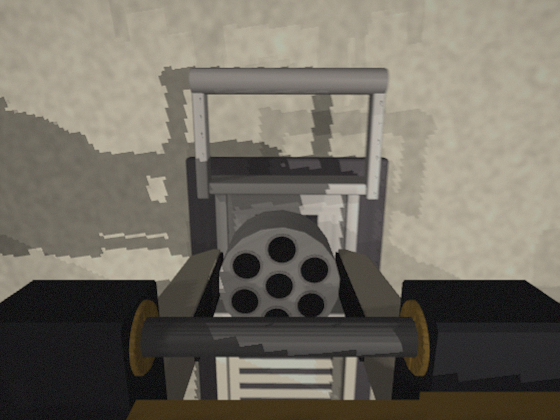

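The bar is centred at about (288,81), which fits the remaining 2 mm shift along tool y. Next I lower the block.

```bash
python3 - <<'E'
from h import *
from plant import viewer,robot
s=robot.read_state(); c=viewer.get_calibration('wrist')
b=back(c,(288,81),.04); print('bar',b); u=np.array([.147,.989]); print('pocket from bar',b[:2]-.089*u)
plan(s,-.148,(.5682,-.0515),.2215)
E
```

```text
bar [0.58366103 0.03537588 0.04      ]
pocket from bar [ 0.57057803 -0.05264512]
t 5.925 tool y ang -0.1482815295328562 turn about tool z -0.0002815295328562062 shift tool mm [-0.3  0.9 27.6] toolx [0.148 0.989 0.   ] z [-0.003  0.001 -1.   ] q6 -0.03168144801060513
```

Call:
apply_moves(
  deltas=[
    [40,[-0.5,2,10],0],
    [40,[0,0,8],0],
    [40,[0,0,3],0],
    [40,[0,0,0],0],
    [40,[0,0,0],0],
  ],
)

```text
t: 6.55
tool_pos: [0.5701, -0.0534, 0.2295]
orientation: [2.382, 2.048, 0.0]
force: [0.0, 0.3, -0.5]
opening: 0.0538
```

Call:
apply_moves(
  deltas=[
    [40,[0,0,4],0],
    [40,[0,0,0],0],
    [40,[0,0,0],0],
  ],
)

```text
t: 6.92
tool_pos: [0.57, -0.0533, 0.2251]
orientation: [-2.382, -2.049, 0.0]
force: [-0.7, -0.9, -1.1]
opening: 0.0534
```

Call:
apply_moves(
  deltas=[
    [40,[0,0,2],0],
    [40,[0,0,0],0],
    [40,[0,0,0],0],
  ],
)

```text
t: 7.3
tool_pos: [0.57, -0.0532, 0.2231]
orientation: [-2.382, -2.049, 0.0]
force: [0.5, -0.4, -1.7]
opening: 0.0533
```

Call:
apply_moves(
  deltas=[
    [40,[0,0,1],0],
    [40,[0,0,0],0],
    [40,[0,0,0],0],
  ],
)

```text
t: 7.68
tool_pos: [0.57, -0.0533, 0.2221]
orientation: [-2.382, -2.049, 0.0]
force: [0.4, -0.3, -0.6]
opening: 0.0532
```

Call:
apply_moves(
  deltas=[
    [40,[0,0,1],0],
    [40,[0,0,0],0],
    [40,[0,0,0],0],
  ],
)

```text
t: 8.05
tool_pos: [0.57, -0.0533, 0.2211]
orientation: [-2.382, -2.049, 0.0]
force: [-0.3, 0.5, -1.7]
opening: 0.0532
```

Call:
apply_moves(
  deltas=[
    [40,[0,0,1],0],
    [40,[0,0,0],0],
    [40,[0,0,0],0],
  ],
)

```text
t: 8.43
tool_pos: [0.57, -0.0533, 0.2201]
orientation: [2.382, 2.049, -0.0]
force: [0.3, 0.9, -0.9]
opening: 0.0532
```

Call:
apply_moves(
  deltas=[
    [40,[0,0,1],0],
    [40,[0,0,0],0],
    [40,[0,0,0],0],
  ],
)

```text
t: 8.8
tool_pos: [0.57, -0.0533, 0.2192]
orientation: [-2.382, -2.049, -0.0]
force: [0.1, -0.1, -1.6]
opening: 0.0533
```

Call:
apply_moves(
  deltas=[
    [40,[0,0,0.5],0],
    [40,[0,0,0],0],
    [40,[0,0,0],0],
  ],
)

```text
t: 9.18
tool_pos: [0.57, -0.0532, 0.2191]
orientation: [2.382, 2.049, -0.0]
force: [-2.7, -0.3, 6.2]
opening: 0.0537
```

Contact shows 6 N upward, so the block is seated. I'll release it and rise.

Call:
apply_moves(
  deltas=[
    [75,[0,0,0],0],
    [80,[0,0,0],0],
    [80,[0,0,0],0],
    [80,[0,0,0],0],
    [80,[0,0,0],0],
  ],
)

```text
t: 9.8
tool_pos: [0.57, -0.0533, 0.2186]
orientation: [-2.382, -2.049, 0.0]
force: [0.1, 0.3, -0.1]
opening: 0.0797
```

Call:
apply_moves(
  deltas=[
    [80,[0,0,-20],0],
    [80,[0,0,-40],0],
    [80,[0,0,-40],0],
    [60,[0,0,0],0],
    [40,[0,0,0],0],
  ],
)

```text
t: 10.42
tool_pos: [0.57, -0.0532, 0.3194]
orientation: [2.381, 2.048, 0.001]
force: [-0.4, 1.2, -0.7]
opening: 0.0644
```

```bash
python3 - <<'E'
from h import *
from plant import viewer,robot
s=robot.read_state(); c=viewer.get_calibration('wrist'); im=viewer.read_camera('wrist')
print(s['tool_pos'],s['opening'])
a=-.148; print('bar pred',proj(c,(.583,.035,.04)),'block top pred',proj(c,(.57,-.053,.05)))
cv2.imwrite('pics/w4.png',im)
plan(s,-.148+np.pi/2,(.583,.035),.28)
E
```

```text
[ 0.56998423 -0.0532436   0.31941295] 0.06441231233097348
bar pred [278.56053632  87.46524957] block top pred [279.00298707 220.04378353]
t 10.425 tool y ang -0.14997969648649134 turn about tool z 1.568816630308405 shift tool mm [89.2 -0.4 39.4] toolx [ 0.149  0.989 -0.   ] z [ 0.001 -0.    -1.   ] q6 -0.03270394889220809
```

View pics/w4.png

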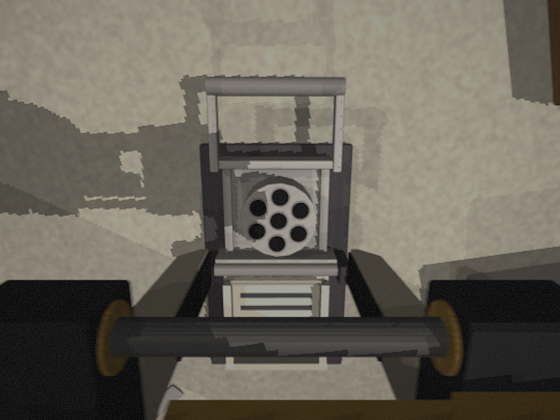

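The block lies flat in the pocket with its centre well at (279,221). The bar is centred at (276.5,86.5). Next I move over the bar and turn a quarter.

Call:
apply_moves(
  deltas=[
    [30,[45,-1,0],0],
    [30,[45,-1,0],0],
    [30,[0,0,0],0.18],
    [30,[0,0,0],0.18],
    [30,[0,0,0],0.18],
  ],
)

```text
t: 11.1
tool_pos: [0.5809, 0.0363, 0.3169]
orientation: [-2.844, -1.331, 0.005]
force: [0.3, -0.2, 1.0]
opening: 0.0302
```

Call:
apply_moves(
  deltas=[
    [30,[0,0,0],0.18],
    [30,[0,0,0],0.18],
    [30,[0,0,0],0.18],
    [30,[0,0,0],0.18],
    [30,[0,0,0],0.18],
  ],
)

```text
t: 11.72
tool_pos: [0.5809, 0.036, 0.3169]
orientation: [-3.141, 0.04, 0.005]
force: [0.8, -0.3, -0.4]
opening: 0.0298
```

Call:
apply_moves(
  deltas=[
    [30,[0,0,20],0.13],
    [30,[0,0,0],0],
    [30,[0,0,0],0],
  ],
)

```text
t: 12.1
tool_pos: [0.5812, 0.036, 0.2982]
orientation: [3.133, -0.23, -0.002]
force: [-0.2, 0.8, 0.4]
opening: 0.0298
```

```bash
python3 - <<'E'
from h import *
from plant import viewer,robot
s=robot.read_state(); c=viewer.get_calibration('wrist'); im=viewer.read_camera('wrist')
print(s['tool_pos'],s['opening'])
u=np.array([.1475,.989])
for k in (-.04,0,.04): print(proj(c,(.582+.989*k,.0355-.1475*k,.04)))
cv2.imwrite('pics/w5.png',im)
plan(s,-.148+np.pi/2,(.582,.0355),.207)
E
```

```text
[0.58122192 0.03604852 0.29820631] 0.029788805382448307
[281.17906256 275.79835419]
[281.39284614 220.91256929]
[281.62539392 161.20935465]
t 12.1 tool y ang -1.7170393029723625 turn about tool z 0.001757023822533732 shift tool mm [ 1.   0.4 91.2] toolx [ 0.989 -0.146 -0.002] z [-0.002  0.    -1.   ] q6 1.6909381550474176
```

View pics/w5.png

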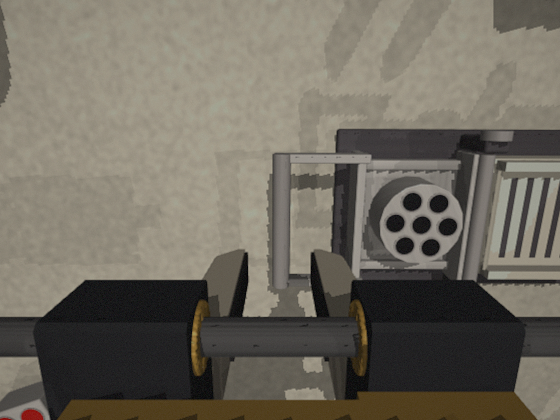

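The bar is vertical at column 281.5, midway between the fingers, with its middle at about row 220. That matches the prediction, so I descend and pinch.

Call:
apply_moves(
  deltas=[
    [30,[1,0,30],0],
    [30,[0,0,30],0],
    [30,[0,0,20],0],
    [30,[0,0,10],0],
    [30,[0,0,0],0],
  ],
)

```text
t: 12.78
tool_pos: [0.5824, 0.0359, 0.2085]
orientation: [3.133, -0.234, -0.001]
force: [-0.4, 0.0, 0.5]
opening: 0.0305
```

Call:
apply_moves(
  deltas=[
    [30,[0,0,0],0],
    [12,[0,0,0],0],
    [5,[0,0,0],0],
    [5,[0,0,0],0],
    [5,[0,0,0],0],
  ],
  grip_force=30,
)

```text
t: 13.4
tool_pos: [0.5827, 0.0348, 0.2093]
orientation: [3.131, -0.234, 0.001]
force: [-1.5, -6.7, 4.0]
opening: 0.011
```

```bash
python3 - <<'E'
from h import *
from plant import robot
s=robot.read_state(); print(s['opening'],s['force'],s['tool_pos'])
plan(s,-.148+np.pi/2,(.582,.0355),.207)
th=np.arange(0,3.15,.1)
y=-135*np.cos(th)  # tool y = cradle -y
z=-135*np.sin(th)
for i in range(len(th)-1): print(round(th[i+1],1),np.round([y[i+1]-y[i],z[i+1]-z[i]],1),end='; ')
E
```

```text
0.01097488772146029 [-1.51533743 -6.6645497   3.96780497] [0.5826615  0.03483218 0.20931704]
t 13.4 tool y ang -1.7202366946063572 turn about tool z -0.001440367811460952 shift tool mm [-0.8 -0.6  2.3] toolx [ 0.989 -0.149  0.001] z [ 0.001 -0.002 -1.   ] q6 1.6936495280188872
0.1 [  0.7 -13.5]; 0.2 [  2.  -13.3]; 0.3 [  3.3 -13.1]; 0.4 [  4.6 -12.7]; 0.5 [  5.9 -12.2]; 0.6 [  7.1 -11.5]; 0.7 [  8.2 -10.7]; 0.8 [ 9.2 -9.9]; 0.9 [10.1 -8.9]; 1.0 [11.  -7.8]; 1.1 [11.7 -6.7]; 1.2 [12.3 -5.5]; 1.3 [12.8 -4.3]; 1.4 [13.2 -3. ]; 1.5 [13.4 -1.6]; 1.6 [13.5 -0.3]; 1.7 [13.5  1.1]; 1.8 [13.3  2.4]; 1.9 [13.   3.7]; 2.0 [12.5  5. ]; 2.1 [12.   6.2]; 2.2 [11.3  7.4]; 2.3 [10.5  8.5]; 2.4 [9.6 9.5]; 2.5 [ 8.6 10.4]; 2.6 [ 7.5 11.2]; 2.7 [ 6.4 11.9]; 2.8 [ 5.2 12.5]; 2.9 [ 3.9 12.9]; 3.0 [ 2.6 13.2]; 3.1 [ 1.2 13.4];
```

Call:
apply_moves(
  deltas=[
    [5,[0,0.7,-13.5],0],
    [5,[0,2.0,-13.3],0],
    [5,[0,3.3,-13.1],0],
    [5,[0,4.6,-12.7],0],
    [5,[0,5.9,-12.2],0],
  ],
)

```text
t: 14.02
tool_pos: [0.5802, 0.0195, 0.2739]
orientation: [-3.132, 0.234, -0.001]
force: [6.3, 0.1, -6.2]
opening: 0.011
```

Call:
apply_moves(
  deltas=[
    [5,[0,7.1,-11.5],0],
    [5,[0,8.2,-10.7],0],
    [5,[0,9.2,-9.9],0],
    [5,[0,0,0],0],
  ],
)

```text
t: 14.52
tool_pos: [0.5766, -0.0041, 0.3078]
orientation: [-3.13, 0.234, -0.003]
force: [-1.5, 6.6, 6.3]
opening: 0.0109
```

```bash
python3 - <<'E'
from h import *
from plant import robot
s=robot.read_state(); print(s['opening'],s['force'],s['tool_pos'])
# expected at th=.8
u=np.array([.1475,.989]); h=np.array([.5826,.0355])-.135*u
print('expected',h+.135*np.cos(.8)*u,.207+.135*np.sin(.8))
d=(s['tool_pos'][:2]-h)@u; print('angle',np.arctan2(s['tool_pos'][2]-.207,d),'radius',np.hypot(s['tool_pos'][2]-.207,d))
E
```

```text
0.010897765605698228 [-1.52424544  6.64749848  6.26797655] [ 0.57663254 -0.00406071  0.30784838]
expected [ 0.57656067 -0.0049942 ] 0.3038430722714356
angle 0.8153682915013402 radius 0.13853215301933086
```

Call:
apply_moves(
  deltas=[
    [5,[0,10.1,-8.9],0],
    [5,[0,11.0,-7.8],0],
    [5,[0,11.7,-6.7],0],
    [5,[0,12.3,-5.5],0],
    [5,[0,12.8,-4.3],0],
  ],
)

```text
t: 15.15
tool_pos: [0.5682, -0.0603, 0.3423]
orientation: [-3.129, 0.231, -0.005]
force: [-1.1, 10.8, 12.7]
opening: 0.0111
```

Call:
apply_moves(
  deltas=[
    [5,[0,13.2,-3.0],0],
    [5,[0,13.4,-1.6],0],
    [5,[0,13.5,-0.3],0],
    [5,[0,13.5,1.1],0],
    [5,[0,13.3,2.4],0],
  ],
)

```text
t: 15.78
tool_pos: [0.558, -0.1279, 0.3423]
orientation: [-3.132, 0.233, -0.003]
force: [1.7, 2.7, 5.0]
opening: 0.0109
```

Call:
apply_moves(
  deltas=[
    [5,[0,13.0,3.7],0],
    [5,[0,12.5,5.0],0],
    [5,[0,12.0,6.2],0],
    [5,[0,11.3,7.4],0],
    [5,[0,10.5,8.5],0],
  ],
)

```text
t: 16.4
tool_pos: [0.5491, -0.1874, 0.3091]
orientation: [-3.133, 0.234, -0.001]
force: [3.2, 1.2, 4.5]
opening: 0.0112
```

Call:
apply_moves(
  deltas=[
    [5,[0,0,0],0],
    [5,[0,0,0],0],
  ],
)

```text
t: 16.65
tool_pos: [0.5489, -0.1875, 0.3087]
orientation: [3.132, -0.235, -0.0]
force: [4.5, -2.1, -1.7]
opening: 0.011
```

```bash
python3 - <<'E'
from h import *
from plant import robot,viewer
s=robot.read_state(); print(s['opening'],s['force'],s['tool_pos'])
u=np.array([.1475,.989]); h=np.array([.5826,.0355])-.135*u
d=(s['tool_pos'][:2]-h)@u; print('angle',np.arctan2(s['tool_pos'][2]-.207,d),'radius',np.hypot(s['tool_pos'][2]-.207,d), 'cross',(s['tool_pos'][:2]-h)@np.array([.989,-.1475]))
im=viewer.read_camera('scene'); cv2.imwrite('pics/s5.png',cv2.resize(im[190:370,60:300],None,fx=3,fy=3,interpolation=cv2.INTER_CUBIC))
E
```

```text
0.011046622450565835 [ 4.54467069 -2.14289252 -1.6560189 ] [ 0.54892974 -0.18748699  0.30870552]
angle 2.2980543667916336 radius 0.1361519421861812 cross -0.0004093109271003769
```

View pics/s5.png

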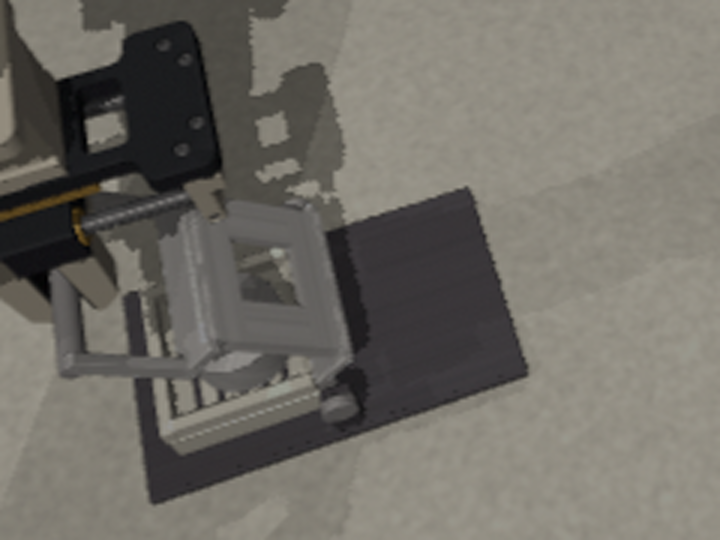

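The leaf is at about 2.3 rad and the block shows beneath it over the nest, near (235,365) in the crop. I'll keep closing, more slowly.

Call:
apply_moves(
  deltas=[
    [5,[0,9.6,9.5],0],
    [5,[0,8.6,10.4],0],
    [5,[0,7.5,11.2],0],
    [5,[0,0,0],0],
  ],
)

```text
t: 17.2
tool_pos: [0.545, -0.213, 0.2765]
orientation: [3.133, -0.235, -0.0]
force: [6.1, -1.7, -3.1]
opening: 0.0109
```

Call:
apply_moves(
  deltas=[
    [5,[0,6.4,11.9],0],
    [5,[0,5.2,12.5],0],
    [5,[0,0,0],0],
  ],
)

```text
t: 17.58
tool_pos: [0.5433, -0.2242, 0.2517]
orientation: [3.133, -0.235, -0.0]
force: [6.4, -1.5, -2.9]
opening: 0.011
```

Call:
apply_moves(
  deltas=[
    [5,[0,3.9,12.9],0],
    [5,[0,2.6,13.2],0],
    [5,[0,0,0],0],
  ],
)

```text
t: 17.95
tool_pos: [0.5423, -0.2306, 0.2257]
orientation: [3.132, -0.235, 0.0]
force: [7.1, -2.9, -2.8]
opening: 0.011
```

Call:
apply_moves(
  deltas=[
    [5,[0,1.0,10],0],
    [5,[0,0,0],0],
    [5,[0,0,0],0],
  ],
)

```text
t: 18.32
tool_pos: [0.5422, -0.2317, 0.2164]
orientation: [3.132, -0.234, 0.0]
force: [4.7, -5.0, -2.4]
opening: 0.0111
```

Call:
apply_moves(
  deltas=[
    [5,[0,0,4],0],
    [5,[0,0,0],0],
    [5,[0,0,0],0],
  ],
)

```text
t: 18.7
tool_pos: [0.5421, -0.2319, 0.2128]
orientation: [3.131, -0.235, 0.0]
force: [4.2, -6.0, -1.6]
opening: 0.0109
```

Call:
apply_moves(
  deltas=[
    [5,[0,0,3],0],
    [5,[0,0,0],0],
    [5,[0,0,0],0],
  ],
)

```text
t: 19.08
tool_pos: [0.5422, -0.232, 0.21]
orientation: [3.131, -0.235, 0.001]
force: [2.7, -7.6, 0.3]
opening: 0.0113
```

Call:
apply_moves(
  deltas=[
    [5,[0,0,1.5],0],
    [5,[0,0,1],0],
    [5,[0,0,0],0],
  ],
)

```text
t: 19.45
tool_pos: [0.5422, -0.2321, 0.2077]
orientation: [3.131, -0.235, 0.001]
force: [1.8, -7.2, 3.0]
opening: 0.0111
```

Call:
apply_moves(
  deltas=[
    [5,[0,0,2],0],
    [5,[0,0,0],0],
    [5,[0,0,0],0],
  ],
)

```text
t: 19.82
tool_pos: [0.5422, -0.2321, 0.2057]
orientation: [3.131, -0.235, 0.001]
force: [1.7, -6.8, 0.8]
opening: 0.0107
```

Call:
apply_moves(
  deltas=[
    [28,[0,0,0],0],
    [28,[0,0,0],0],
    [28,[0,0,0],0],
    [28,[0,0,-10],0],
    [28,[0,0,-30],0],
  ],
)

```text
t: 20.45
tool_pos: [0.5415, -0.2305, 0.2452]
orientation: [-3.131, 0.234, 0.006]
force: [-0.5, -0.3, 0.3]
opening: 0.0277
```

Call:
apply_moves(
  deltas=[
    [28,[0,20,-40],0],
    [28,[0,50,-40],0],
    [28,[0,50,-40],0],
    [28,[0,50,0],0],
    [28,[0,0,0],0],
  ],
)

```text
t: 21.08
tool_pos: [0.5163, -0.4, 0.3658]
orientation: [3.13, -0.24, 0.002]
force: [0.3, 0.4, -0.9]
opening: 0.0279
```

```bash
python3 - <<'E'
from h import *
from plant import robot,viewer
s=robot.read_state(); print(s['opening'],s['force'],s['tool_pos'])
a=viewer.read_camera('scene'); b=viewer.read_camera('top'); 
f=lambda i:cv2.resize(i,(400,400*i.shape[0]//i.shape[1]),interpolation=cv2.INTER_CUBIC)
a=f(a[220:370,60:260]);b=f(b[140:290,310:510]); cv2.imwrite('pics/end.png',np.hstack([a,b]))
E
```

```text
0.02789024304798644 [ 0.30576064  0.37874299 -0.90021226] [ 0.51627042 -0.40002022  0.36580592]
```

View pics/end.png

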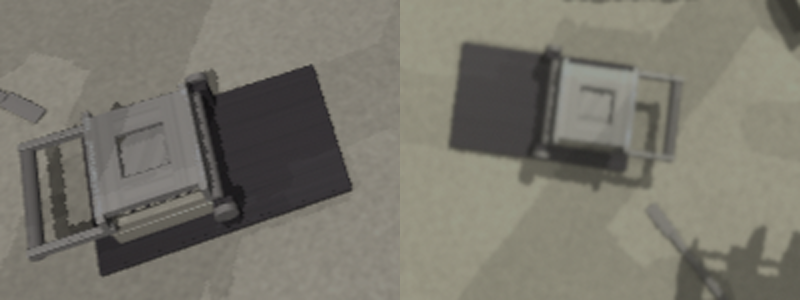

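```bash
python3 - <<'E'
from h import *
from plant import viewer
u=np.array([.1475,.989]); h=np.array([.5826,.0355])-.135*u
for th in (2.95,3.05,3.14):
    p=[*(h+.135*np.cos(th)*u),.04+.135*np.sin(th)]
    print(th,[proj(viewer.get_calibration(n),p).round(1) for n in ('scene','top')])
im=viewer.read_camera('scene'); cv2.imwrite('pics/end2.png',cv2.resize(im[250:355,60:190],None,fx=6,fy=6,interpolation=cv2.INTER_CUBIC))
E
```

```text
2.95 [array([ 71. , 314.3]), array([447.8, 197. ])]
3.05 [array([ 73.4, 318. ]), array([446.1, 197.8])]
3.14 [array([ 76.3, 320.9]), array([444.2, 198.5])]
```

View pics/end2.png

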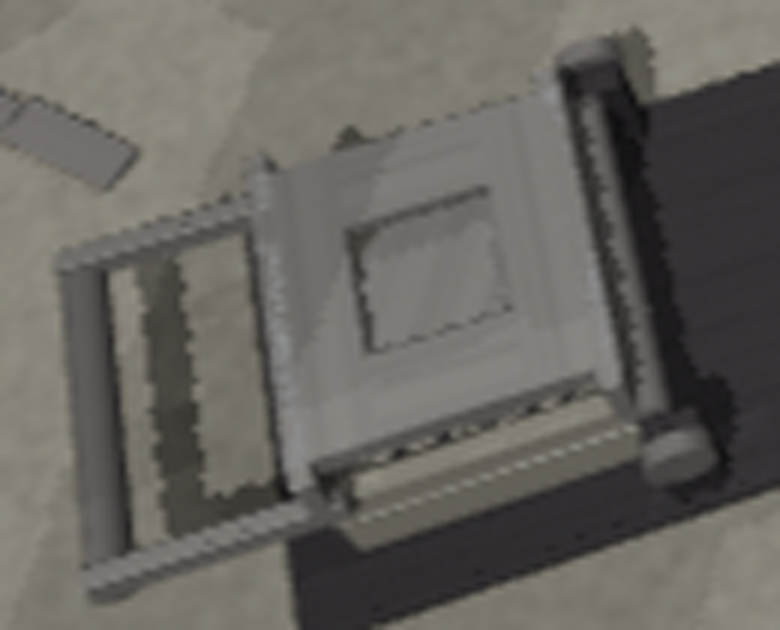

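The bar's middle in this view maps to scene pixel (76.2,320.3), against (76.3,320.9) predicted for 3.14 rad, so the leaf is closed. The block's plain face shows flat in the leaf's window.

```bash
python3 -c "
from plant import order,robot
print(robot.read_state()['t'],robot.read_state()['force']); print(order.close_job())"
```

```text
21.225 [-0.02816661  0.67761237 -0.0464697 ]
the job is handed in; nothing more can be done
None
```

I set the seven-well block wells up in the open leaf's pocket and let go. I then swung the leaf by its bar through the half circle until it was closed on the nest, let go of the bar, and moved clear. I handed the job in at about 21.2 s of the 56 s allowed; it reports no verdict.

**Leaf:** In the last scene picture the bar sits at pixel (76.2, 320.3). The prediction for fully closed (3.14 rad) was (76.3, 320.9), so I put the leaf at about 3.13 rad, above the 3.0 limit. I felt no hard stop while closing, so this rests mainly on the pictures. The top camera's bar position was about 3 pixels off its prediction and fits an angle just under 3.0 rad. I read that off a coarse crop and trusted the closer scene view.

**Block:** The block's plain face shows level in the leaf's window, so it appears to be lying wells down in the nest. I did not measure its height or centring under the leaf.

**Robot:** It touches nothing, and the force readings were near zero. The highest force I saw during the moves was about 17 N at the wrist.

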